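Jack up the workshop cart and hold it

TASK

Set the little jack flat on the bench with its saddle centred right under the cart's lift pad (below the two raised ribs on the near rail), then pump the handle: one full stroke down so that the cart lifts, and all the way back up to let it settle. Then push the handle fully down again and finish while holding it down, the cart's wheels off the bench and carried by the jack alone. Leave the ring, cup, screwdriver and tub where they are.

Things in the scene. Friction and masses are not known exactly. Their poses are not given: they have to be found in the camera images.
- lift_pad (a point): Centre of the lower face of the cart's lift pad: a round steel boss, 30 mm across, 10 mm tall, under the cart's near rail. The face looks down, 80 mm above the bench with the cart down. Axes turn with the cart: y along the rail, x away from the robot in under the cart, z up. Two steel ribs (10 mm high, 38 mm apart) on the rail's top, right above, mark it; the flat round bolt heads farther along are not it.
- cart: The cart, a black tube frame on two rubber wheels, its far end on wooden blocks; origin on the bench right under the lift pad, axes as lift_pad. The rail over the pad is a black square tube, 30 x 30 mm, 360 mm long, underside at 90 and top at 120 mm, front face 15 mm before the pad's centre, all open in front of it; 160 mm wheels stand at its ends, from 150 mm to the pad's +y side and 250 mm to its -y side.
- jack_grip (a point): In the jack's grip post, 90 mm above the jack's underside (z = 90 mm when the jack stands flat). The post is an upright grey square bar, 30 x 30 mm, free from 45 to 115 mm height; pinch it from above. Axes are the jack's: x forward to the saddle, y across, z up. The loose jack weighs about 1 kg and balances near the post.
- jack: The jack; origin at its underside, 20 mm behind (-x) the post's axis. Steel base plate 270 x 70 x 8 mm, from 110 mm ahead of the post's axis to 160 mm behind it. A grey casing, 50 mm wide and up to 45 mm high, runs from the post forward under the saddle; the handle runs back from the post.
- saddle_top (a point): Centre of the saddle's flat top, 80 mm ahead (+x) of jack_grip, 68 mm above the jack's underside with the handle up: 12 mm below the lift pad. It rises as the handle goes down. Axes are the jack's.
- saddle: The saddle, a round flat steel disc 38 mm across and 7 mm thick on the jack's ram; origin as saddle_top.
- treadle_top (a point): Centre of the upper face of the push plate at the end of the jack's handle. Handle up: 131 mm behind (-x) jack_grip and 102 mm above the jack's underside, the plate's outer end tilted up by 17 degrees. Fully down: 136 mm behind jack_grip and 38 mm above the underside, outer end tilted down by 14 degrees. Axes turn with the handle.
- treadle: The push plate: black rubber, flat, 50 mm along the handle, 46 mm wide, 10 mm thick; origin 5 mm below treadle_top.
- handle (a joint): Handle angle, rad: 0 = up (rest), 0.55 = fully down (stop). It pivots about a level axis 20 mm behind jack_grip, 60 mm above the jack's underside, and springs back up when let go. Pressing the plate takes 2 to 4 N unloaded, 7 to 14 N with the cart on the saddle. The saddle rises 54.5 mm per rad, meets the pad at about 0.22 rad, and fully down has lifted it 18 mm.
- frame: The cart's moving frame with rail, pad and wheels; origin inside the rail, 25 mm above lift_pad, x and y as there. It pivots about a level axis along y at its far end, 240 mm beyond the pad, so its near side can be lifted; left alone it sinks back on its wheels.
- disc: Bystander: flat plywood ring, 110 mm across, 6 mm thick, lying on the bench; origin at its centre underneath.
- cup: Bystander: cardboard cup, 76 mm across, 90 mm tall; origin at its centre underneath.
- driver: Bystander: screwdriver lying on the bench; origin beneath its middle.
- tub: Bystander: closed yellow tub, 70 mm across, 100 mm tall; origin at its centre underneath.

How it is judged:
On the way, in this order (a step that is already met when the one before it is completed fails the run):
1. the jack stands flat on the bench, handle up, its saddle under the lift pad (horizontal distance between saddle_top and lift_pad below 0.012 m and angle between jack_grip's own z axis and vertical below 0.06 rad and height (world z) of jack_grip below 0.094 m and value of joint handle below 0.1 rad), for 0.2 s.
2. first stroke: the handle is fully down and the saddle has lifted the pad (horizontal distance between saddle_top and lift_pad below 0.012 m and angle between jack_grip's own z axis and vertical below 0.06 rad and height (world z) of jack_grip below 0.094 m and value of joint handle above 0.44 rad and height (world z) of lift_pad above 0.089 m and contact force between saddle and frame above 3 N), for 0.1 s.
3. the handle is back up and the cart stands on its wheels again, the saddle still under the pad (all of step 1 and height (world z) of lift_pad below 0.082 m), for 0.1 s.
At the end, for the whole second after the job is handed in: The robot still pushes the handle (over 1 N), down past 0.44 rad; the saddle is within 12 mm of the pad's axis, bears over 3 N and keeps the pad at least 9 mm above its rest height (80 mm); the jack stands flat (tilt under 0.06 rad, grip below 94 mm); the arm does not touch the cart (all of step 2 and (contact force between any of the fingers, the arm and treadle above 1 N or contact force between any of the fingers, the arm and handle above 1 N) and contact force between each of the fingers, the arm and frame below 0.5 N and velocity of joint handle below 0.1 rad/s); the arm keeps its last pose, push and grip.
It fails at once if the plywood ring is moved more than 30 mm (distance of disc from where it was at the start of the episode above 0.03 m).
It fails at once if the cardboard cup is moved more than 30 mm (distance of cup from where it was at the start of the episode above 0.03 m).
It fails at once if the screwdriver is moved more than 30 mm (distance of driver from where it was at the start of the episode above 0.03 m).
It fails at once if the yellow tub is moved more than 30 mm (distance of tub from where it was at the start of the episode above 0.03 m).
It also fails if it takes over 58 s, if anything falls off the work surface, if the arm or the gripper's body presses on something with over 40 N, if the wrist force passes 120 N, or if a joint passes its speed limit or range.

ROBOT

A 6-joint arm with a two-finger parallel gripper is mounted at the origin on the work surface. World frame = base frame: x ahead of the robot, y to its left, z up, the work surface at z = 0. Lengths are in m, angles in rad, forces in N, time in s.
With the tool pointing down it reaches from about 0.3 to 0.875 m from the base axis. Payload 6.4 kg.
Tool frame: the origin (TCP) lies at the centre of the arm's flange, where the gripper is bolted on; the fingertips stand 173 mm ahead of it and the grasp point (between the pads) lies ctrl.grip_point_offset ahead of it (ctrl.grip_point_offset is the distance from the TCP to the grasp point, in m); z points along the fingers, y is the direction in which the jaws open and shut (so a half turn about z gives the same grasp; the last joint's range is limited). The gripper opens to 85 mm and grips with 20 to 120 N. Pads are 22 mm wide; open, the fingers measure 114 mm over their backs; the gripper's body (76 mm by 85 mm) begins 54 mm behind the grasp point. The pads swing forward as they close: fully open they stand 13 mm farther back than shut.
Start: joints at [1.134, 0.181, 1.607, -0, 1.354, -0.206], TCP at [0.132, 0.56, 0.405] pointing down, gripper open.
Joint ranges: [-2.99, 2.99], [-0.89, 2.07], [0.3, 2.58], [-1.14, 4.28], [0, 2.63], [-3.12, 3.12]. Speed limits (rad/s): [2.57, 2.57, 3.01, 3.14, 3.14, 3.14].

INTERFACE

Orientations are given as a unit quaternion [w, x, y, z].
In Python, from bench import ctrl, cams, boxes_of, landmark_of gives the robot as it stands.
- The arm moves only by the shell command python3 -m handwheel 'ROWS'. ROWS is JSON, a list of rows, each an object with "offset": the shift along the tool's x, y, z in m, a list of three; "spin": the turn about the tool's z in degrees; "grip": the opening, from 0 (shut) to 1 (fully open). A call has 1 to 20 rows; each row is the pose to reach, as a shift and turn from the pose commanded when the call began, along the tool's axes at that moment; what a row does not reach only later rows make up. A row lasts 1/8 s, in which the tool goes at most 62.5 mm and 10.7 degrees, less where a joint would pass 70% of its speed; a pose out of reach is approached as far as the arm can. A call with a gripper value outside its range is refused whole. The fingers move at their own pace and stop on an object; the grip force is fixed at half the most. Time passes only in rows, so rows that repeat a pose let the fingers close. It gives the time, the measured TCP pose, the force and the opening at its end, in the units of the state.
- ctrl.get_obs(): the state, without advancing time (a new reading comes with each control period).
- cams.camera(name): name is "scene" or "top"; returns a dict with "color" (480x640x3 uint8, red, green, blue), "camera_matrix" (3x3 intrinsics, pixels), "view" (4x4, takes a point from world to camera coordinates). Camera axes: x right, y up, looking along -z (the intrinsics and any distortion apply to the point x, -y, -z); pixel columns grow to the right and rows downward; lengths in m; the calibration is good to about 2 mm. A picture is of the moment at which its call begins. There is no depth.
- ctrl.hand_in(): hands the job in, once; it reports no verdict.
Trained networks look in a picture, given as the dict that the camera call returned (one of the last four; its "shot" number tells which), for a name from the list of things; names that differ only in an ending like _2 or _b are one class to them, and where a whole thing is asked for, a point or a joint stands for the part that bears it (a point fixed in the world has none). Each returns a list of dicts, best first, with "confidence" (0 to 1); they miss things now and then, are a little off and sometimes report something else, mostly with a low value. They report only what shows in the picture. A call takes as long as a camera call.
- boxes_of(picture, thing): "uv" ([column, row] in pixels, amid what is visible of it).
- landmark_of(picture, thing): "uv" ([column, row] in pixels: a listed point, or the origin of a listed thing).
The state is a dict: "time_s": time; "q": joint angles; "dq": joint speeds; "joint_efforts": joint torques, N m; "eef_pos": TCP position; "eef_rot": TCP orientation; "wrist_force": force on the tool from outside, world axes, zero at the start; "torque": the same for the moment, N m; "opening": opening from 0.0 (shut) to 1.0 (fully open).
Only numpy, scipy, OpenCV 4.12 (cv2) and the standard library are available. Lean on these libraries where they do the work, as an engineer would, in place of code of your own. Each camera call takes 0.05 s, during which the arm holds its last target.

## Working session

There is one attempt and no reset: what is moved stays moved. The work goes in short steps, Python scripts to look and compute and a shell command to move; the robot and the scene stay as the last step left them, time stands still between calls to the robot, and variables do not carry over. Pictures are saved under pics/ and viewed, and the job is handed in when it is done.

```bash
mkdir -p pics; ls
cat > h.py <<'E'
import numpy as np, cv2, json
from bench import ctrl, cams, boxes_of, landmark_of
def pix(P,c):
    p=c["view"]@np.array([*P,1.]); K=np.array(c["camera_matrix"]); q=K@np.array([p[0],-p[1],-p[2]]); return q[:2]/q[2]
def ray(uv,c):
    K=np.array(c["camera_matrix"]);V=np.array(c["view"]); d=np.linalg.solve(K,[uv[0],uv[1],1.]); d=np.array([d[0],-d[1],-d[2]])
    R=V[:3,:3];o=-R.T@V[:3,3]; return o,R.T@d
def onz(uv,c,z):
    o,d=ray(uv,c); return o+d*(z-o[2])/d[2]
def tri(obs):
    A=np.zeros((3,3));b=np.zeros(3)
    for uv,c in obs:
        o,d=ray(uv,c);d=d/np.linalg.norm(d);M=np.eye(3)-np.outer(d,d);A+=M;b+=M@o
    return np.linalg.solve(A,b)
def shot(tag):
    out={}
    for n in("scene","top"):
        c=cams.camera(n);out[n]=c;cv2.imwrite(f"pics/{tag}_{n}.png",c["color"][:,:,::-1])
    return out
E
python3 - <<'E'
from h import *
s=shot("a")
print({k:(v if not hasattr(v,'tolist') else np.round(v,4).tolist()) for k,v in ctrl.get_obs().items()},ctrl.grip_point_offset)
for n,c in s.items():
    V=np.array(c["view"]);print(n,np.round(-V[:3,:3].T@V[:3,3],3),c.keys())
for t in["lift_pad","jack_grip","saddle_top","treadle_top","jack","cart","disc","cup","driver","tub"]:
    o=[]
    for n,c in s.items():
        L=landmark_of(c,t)[:2]
        print(t,n,[(np.round(l["uv"],1).tolist(),round(l["confidence"],2)) for l in L])
        if L:o.append((L[0]["uv"],c))
    if len(o)==2:
        P=tri(o);print("   ",np.round(P,4),[np.round(pix(P,c)-uv,1) for uv,c in o])
E
```

```text
pics
{'time_s': 0.1, 'q': [1.1337, 0.1815, 1.6079, -0.0, 1.3538, -0.2063], 'dq': [0.002, 0.0001, -0.004, -0.0012, 0.0, 0.0007], 'joint_efforts': [0.0, -44.5879, -35.2239, -0.0004, 0.0042, -0.0], 'eef_pos': [0.1314, 0.5595, 0.4039], 'eef_rot': [-0.0002, 0.1152, 0.9933, -0.0007], 'wrist_force': [-0.2525, -0.3404, -0.9781], 'torque': [0.0234, -0.005, -0.0111], 'opening': 0.9977060961936515} 0.1547
scene [1.229 0.397 0.651] dict_keys(['color', 'camera_matrix', 'view', 'shot'])
top [ 0.239 -0.009  1.342] dict_keys(['color', 'camera_matrix', 'view', 'shot'])
lift_pad scene [([300.8, 301.0], 0.64)]
lift_pad top [([290.2, 154.0], 0.85)]
    [0.699  0.0517 0.0792] [array([1. , 0.1]), array([ 0.7, -0.4])]
jack_grip scene [([266.3, 208.1], 0.58)]
jack_grip top [([400.7, 236.4], 0.61)]
    [ 0.4767 -0.1916  0.0926] [array([-1.6, -0.3]), array([-1.4,  0.9])]
saddle_top scene [([244.7, 234.4], 0.53)]
saddle_top top [([392.7, 208.7], 0.67)]
    [ 0.5555 -0.1891  0.0617] [array([1.7, 0.3]), array([ 1.3, -1. ])]
treadle_top scene [([287.3, 178.7], 0.71)]
treadle_top top [([416.6, 291.7], 0.87), ([245
[... 287 characters left out ...]
165.2], 0.87)]
    [ 0.6985  0.0555 -0.0041] [array([0.6, 0.1]), array([ 0.4, -0.2])]
disc scene [([413.9, 282.4], 0.66), ([265.4, 237.3], 0.26)]
disc top [([244.6, 264.1], 0.93)]
    [ 0.4472  0.183  -0.0017] [array([-0.8, -0. ]), array([-0.7,  0.3])]
cup scene [([188.0, 223.4], 0.78), ([511.7, 306.8], 0.36)]
cup top [([476.9, 224.4], 0.73)]
    [ 0.5207 -0.4063  0.0016] [array([2.5, 0.6]), array([ 2. , -1.7])]
driver scene [([513.7, 302.9], 0.65)]
driver top [([160.3, 284.2], 0.63)]
    [0.4084 0.3889 0.0015] [array([-0.4, -0. ]), array([-0.3,  0.1])]
tub scene [([241.5, 189.3], 0.64)]
tub top [([488.5, 307.8], 0.65)]
    [ 0.3086 -0.4046  0.0066] [array([-0.2, -0. ]), array([-0.2,  0.1])]
```

View pics/a_scene.png

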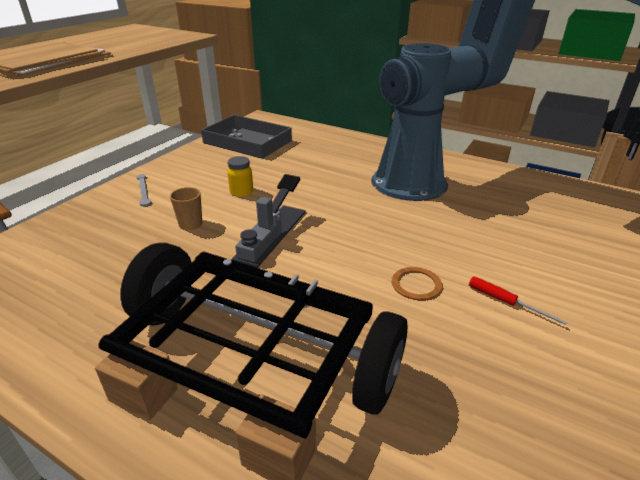

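View pics/a_top.png

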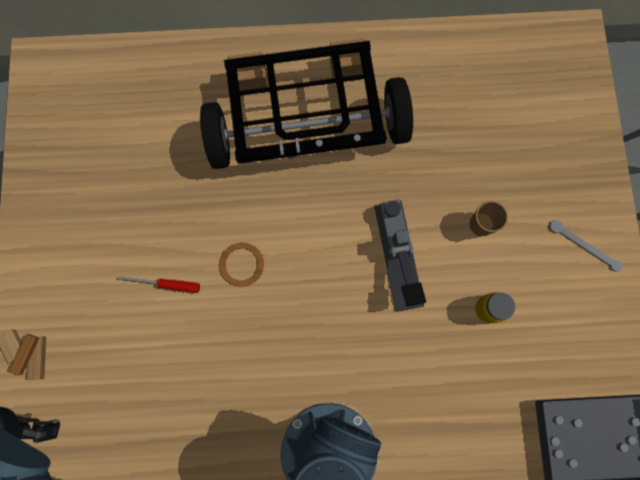

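The scene view shows the jack at about (265,225) with its treadle at (289,183). The ribs are at (293,279) and (312,288). In the top view the ribs are at (281,149) and (297,147), and the jack lies along (391,205) to (413,297). I'll zoom in to refine these.

Run:
```python
from h import *
a=cv2.imread("pics/a_top.png")
z1=cv2.resize(a[125:185,225:395],None,fx=4.6,fy=4.6,interpolation=cv2.INTER_CUBIC)
z2=cv2.resize(a[190:320,360:440],None,fx=4.5,fy=4.5,interpolation=cv2.INTER_CUBIC)
cv2.imwrite("pics/z1.png",z1);cv2.imwrite("pics/z2.png",z2)
b=cv2.imread("pics/a_scene.png")
cv2.imwrite("pics/z3.png",cv2.resize(b[240:320,190:380],None,fx=4.2,fy=4.2,interpolation=cv2.INTER_CUBIC))
```

```text
(no output)
```

View pics/z1.png

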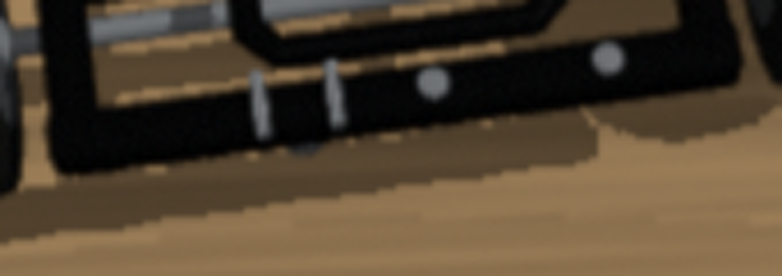

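View pics/z2.png

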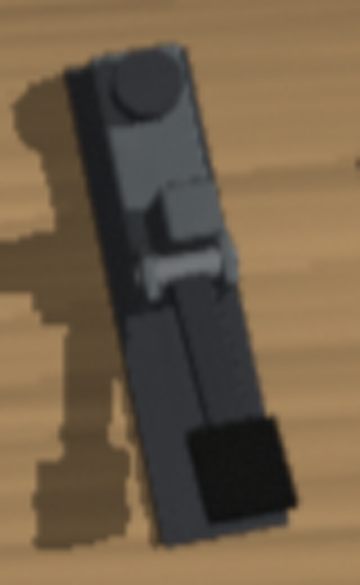

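View pics/z3.png

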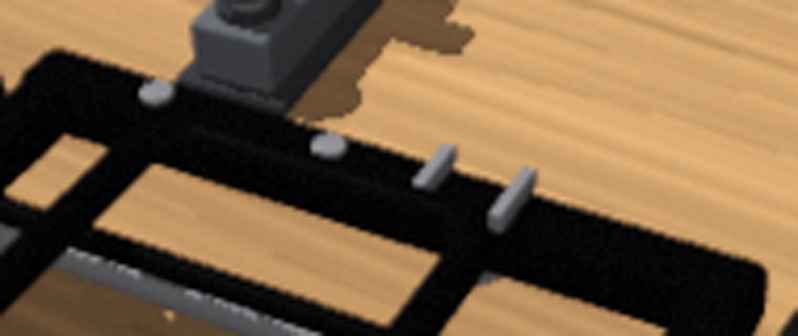

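Run:
```python
from h import *
s={n:cams.camera(n) for n in("scene","top")};T=s["top"];S=s["scene"]
o=lambda u,v,x0,y0,f:np.array([x0+(u+.5)/f-.5,y0+(v+.5)/f-.5])
z1=lambda u,v:o(u,v,225,125,4.6);z2=lambda u,v:o(u,v,360,190,4.5);z3=lambda u,v:o(u,v,190,240,4.2)
r=np.round
print("rib mid top",r(onz(z1(297.5,100),T,.13),4),"scene",r(onz(z3(473,184),S,.13),4), "tri",r(tri([(z1(297.5,100),T),(z3(473,184),S)]),4))
p,q=onz(z1(80,172),T,.09),onz(z1(735,83),T,.09);d=p-q;print("rail yaw",np.degrees(np.arctan2(-d[0],d[1])),np.linalg.norm(d),p,q)
p,q=onz(z1(435,82),T,.122),onz(z1(609,58),T,.122);d=p-q;print("bolt yaw",np.degrees(np.arctan2(-d[0],d[1])))
p,q=onz(z2(65,72),T,.008),onz(z2(158,545),T,.008);d=p-q;print("plateL yaw",np.degrees(np.arctan2(d[1],d[0])),np.linalg.norm(d),p,q)
u,v=onz(z2(288,522),T,.008),q;print("rear corners",u,v)
sd=onz(z2(146,83),T,.068);po=onz(z2(190,210),T,.115);tr=onz(z2(243,468),T,.102)
print("saddle",sd,"post",po,"tread",tr)
d=sd-tr;print("yaw s-t",np.degrees(np.arctan2(d[1],d[0])),np.linalg.norm(d[:2]))
for t,z in[("lift_pad",.08),("jack_grip",.09),("saddle_top",.068),("treadle_top",.102),("jack",0)]:
  for n,c in s.items():
    L=landmark_of(c,t)
    if L: print(t,n,r(onz(L[0]["uv"],c,z),4))
```

```text
rib mid top [0.6984 0.0522 0.13  ] scene [0.7065 0.0585 0.13  ] tri [0.7004 0.0534 0.1236]
rail yaw 5.074202236646372 0.34463227372931127 [0.68018503 0.16868528 0.09      ] [ 0.71066631 -0.17459637  0.09      ]
bolt yaw 5.221037784139599
plateL yaw 6.787392472316269 0.2650116324753736 [ 0.57693535 -0.1472635   0.008     ] [ 0.31378104 -0.17858402  0.008     ]
rear corners [ 0.3223144  -0.24910976  0.008     ] [ 0.31378104 -0.17858402  0.008     ]
saddle [ 0.55342882 -0.18354967  0.068     ] post [ 0.47461999 -0.1942517   0.115     ] tread [ 0.34439611 -0.21210687  0.102     ]
yaw s-t 7.779359176728586 0.2109743758267517
lift_pad scene [ 0.5492 -0.1302  0.08  ]
lift_pad top [0.7016 0.0534 0.08  ]
jack_grip scene [ 0.4842 -0.1827  0.09  ]
jack_grip top [ 0.4779 -0.1946  0.09  ]
saddle_top scene [ 0.5605 -0.1898  0.068 ]
saddle_top top [ 0.5537 -0.1863  0.068 ]
treadle_top scene [ 0.3405 -0.2141  0.102 ]
treadle_top top [ 0.3437 -0.2086  0.102 ]
jack scene [ 0.4486 -0.2076  0.    ]
jack top [ 0.4489 -0.2037  0.    ]
```

```bash
cat >> h.py <<'E'
from scipy.spatial.transform import Rotation as Ro
def plan(x,y,z,jaw):  # jaw: desired world heading (deg) of tool y
    o=ctrl.get_obs();w=o["eef_rot"];R=Ro.from_quat([w[1],w[2],w[3],w[0]]).as_matrix()
    off=R.T@(np.array([x,y,z])-o["eef_pos"]);h=np.degrees(np.arctan2(R[1,1],R[0,1]));sp=-((jaw-h+90)%180-90)
    print("t",o["time_s"],"pos",np.round(o["eef_pos"],4),"jaw",round(h,2),"tilt",np.round(R[:,2],3),"F",np.round(o["wrist_force"],1),"open",round(o["opening"],3));print("offset",np.round(off,4),"spin",round(sp,2))
E
python3 -c "
from h import *
plan(.475,-.194,.405,97.3)"
```

```text
t 1.7 pos [0.1315 0.5598 0.4047] jaw 76.78 tilt [-0.  0. -1.] F [-0.6 -0.8  1. ] open 0.999
offset [-5.068e-01 -6.552e-01 -3.000e-04] spin -20.52
```

```bash
python3 -m handwheel '[{"offset":[-0.05,-0.065,0],"spin":-2,"grip":1},{"offset":[-0.507,-0.655,0],"spin":-20.5,"grip":1},{"offset":[-0.507,-0.655,0],"spin":-20.5,"grip":1},{"offset":[-0.507,-0.655,0],"spin":-20.5,"grip":1},{"offset":[-0.507,-0.655,0],"spin":-20.5,"grip":1},{"offset":[-0.507,-0.655,0],"spin":-20.5,"grip":1},{"offset":[-0.507,-0.655,0],"spin":-20.5,"grip":1},{"offset":[-0.507,-0.655,0],"spin":-20.5,"grip":1},{"offset":[-0.507,-0.655,0],"spin":-20.5,"grip":1},{"offset":[-0.507,-0.655,0],"spin":-20.5,"grip":1},{"offset":[-0.507,-0.655,0],"spin":-20.5,"grip":1},{"offset":[-0.507,-0.655,0],"spin":-20.5,"grip":1},{"offset":[-0.507,-0.655,0],"spin":-20.5,"grip":1},{"offset":[-0.507,-0.655,0],"spin":-20.5,"grip":1},{"offset":[-0.507,-0.655,0],"spin":-20.5,"grip":1},{"offset":[-0.507,-0.655,0],"spin":-20.5,"grip":1}]'; python3 -c "
from h import *
plan(.475,-.194,.2447,97.3)"
```

```text
time_s: 3.7
eef_pos: [0.4749, -0.1925, 0.4045]
eef_rot: [-0.0, -0.064, 0.998, 0.0]
wrist_force: [-0.3, 0.0, -0.5]
opening: 1.004
t 3.7 pos [ 0.4749 -0.1925  0.4045] jaw 97.33 tilt [-0.001  0.001 -1.   ] F [-0.3  0.  -0.5] open 1.004
offset [-0.     -0.0017  0.1598] spin 0.03
```

```bash
python3 -m handwheel '[{"offset":[0,0,0.06],"spin":0,"grip":1},{"offset":[0,0,0.11],"spin":0,"grip":1},{"offset":[0,0,0.145],"spin":0,"grip":1},{"offset":[0,0,0.16],"spin":0,"grip":1},{"offset":[0,0,0.16],"spin":0,"grip":0.8},{"offset":[0,0,0.16],"spin":0,"grip":0.2},{"offset":[0,0,0.16],"spin":0,"grip":0.2},{"offset":[0,0,0.16],"spin":0,"grip":0.2},{"offset":[0,0,0.16],"spin":0,"grip":0.2},{"offset":[0,0,0.16],"spin":0,"grip":0.2}]';python3 -c "
from h import *
shot('b')
plan(.475,-.194,.2447,97.3)"
```

```text
time_s: 4.95
eef_pos: [0.4758, -0.1939, 0.2462]
eef_rot: [0.001, -0.064, 0.998, -0.0]
wrist_force: [-0.8, 2.6, 6.8]
opening: 0.341
t 5.05 pos [ 0.4758 -0.1939  0.2462] jaw 97.29 tilt [ 0.002 -0.001 -1.   ] F [0.  3.5 7.4] open 0.339
offset [ 0.0008 -0.      0.0015] spin -0.01
```

View pics/b_scene.png

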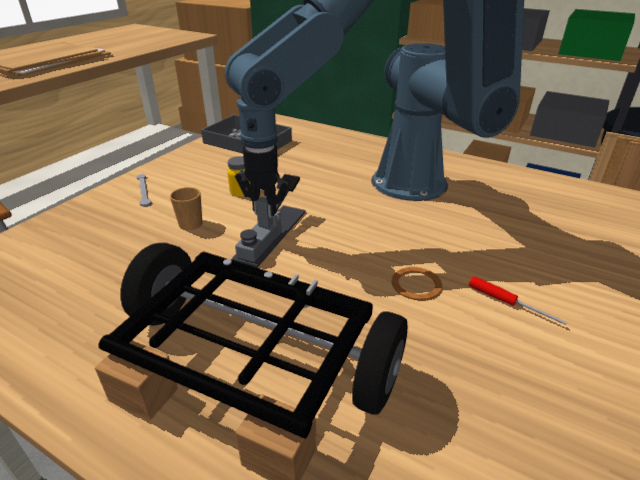

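```bash
python3 -m handwheel '[{"offset":[0,0,-0.01],"spin":0,"grip":0.2},{"offset":[0,0,-0.03],"spin":0,"grip":0.2},{"offset":[0,0,-0.03],"spin":0,"grip":0.2}]';python3 -c "
from h import *
plan(.521,.037,.276,95.1)"
```

```text
time_s: 5.42
eef_pos: [0.4755, -0.1941, 0.2757]
eef_rot: [0.001, -0.063, 0.998, -0.001]
wrist_force: [-0.2, -0.6, -8.2]
opening: 0.344
t 5.425 pos [ 0.4755 -0.1941  0.2757] jaw 97.27 tilt [ 0.002 -0.001 -1.   ] F [-0.2 -0.6 -8.2] open 0.344
offset [-0.0744  0.2235 -0.0006] spin 2.17
```

```bash
python3 -m handwheel '[{"offset":[-0.008,0.025,0],"spin":0.2,"grip":0.2},{"offset":[-0.02,0.06,0],"spin":0.6,"grip":0.2},{"offset":[-0.033,0.1,0],"spin":1,"grip":0.2},{"offset":[-0.047,0.14,0],"spin":1.4,"grip":0.2},{"offset":[-0.06,0.18,0],"spin":1.8,"grip":0.2},{"offset":[-0.07,0.21,0],"spin":2.2,"grip":0.2},{"offset":[-0.0745,0.2235,0],"spin":2.2,"grip":0.2},{"offset":[-0.0745,0.2235,0],"spin":2.2,"grip":0.2},{"offset":[-0.0745,0.2235,0],"spin":2.2,"grip":0.2}]';python3 - <<'E'
from h import *
s=shot('c')
plan(.521,.037,.276,95.1)
for n,c in s.items():
  cv2.imwrite(f"pics/cz_{n}.png",cv2.resize(c["color"][(slice(190,340) if n=="scene" else slice(130,300)),(slice(200,390) if n=="scene" else slice(220,400)),::-1],None,fx=4,fy=3.5 if 0 else 4,interpolation=cv2.INTER_CUBIC)[:600])
for t in("saddle_top","jack_grip","treadle_top","lift_pad"):
  o=[]
  for n,c in s.items():
    L=landmark_of(c,t)
    if L: o.append((L[0]["uv"],c));print(t,n,np.round(L[0]["uv"],1),round(L[0]["confidence"],2),np.round(onz(L[0]["uv"],c,{"saddle_top":.098,"jack_grip":.12,"treadle_top":.132,"lift_pad":.08}[t]),4))
  if len(o)==2:print(np.round(tri(o),4))
E
```

```text
time_s: 6.55
eef_pos: [0.5206, 0.0365, 0.2742]
eef_rot: [-0.0, -0.044, 0.999, -0.0]
wrist_force: [0.5, -0.2, -8.9]
opening: 0.342
t 6.65 pos [0.5207 0.0363 0.2745] jaw 95.01 tilt [-0. -0. -1.] F [-0.6 -0.1 -7.9] open 0.34
offset [-0.0003  0.0006 -0.0015] spin -0.09
saddle_top scene [320.9 262.4] 0.65 [0.6007 0.0353 0.098 ]
jack_grip scene [342.  234.9] 0.81 [0.5222 0.0403 0.12  ]
jack_grip top [305.  277.5] 0.68 [0.3915 0.03   0.12  ]
[0.4114 0.011  0.0439]
treadle_top scene [363.2 198.7] 0.45 [0.3818 0.0206 0.132 ]
treadle_top top [308.9 277.6] 0.6 [0.3893 0.021  0.132 ]
[0.3884 0.0221 0.1357]
lift_pad scene [321.5 264.3] 0.71 [0.5852 0.0278 0.08  ]
lift_pad top [288.1 150.7] 0.97 [0.7064 0.0581 0.08  ]
[0.6732 0.0647 0.1549]
```

View pics/cz_scene.png

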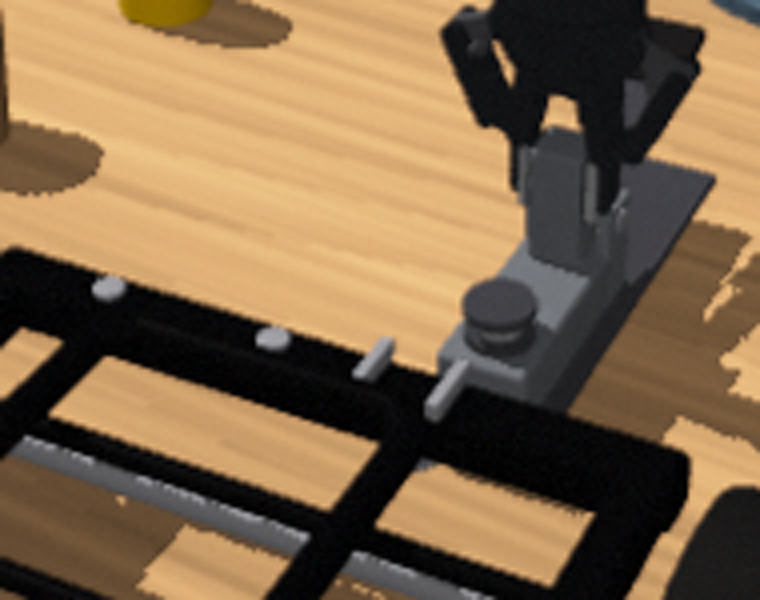

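View pics/cz_top.png

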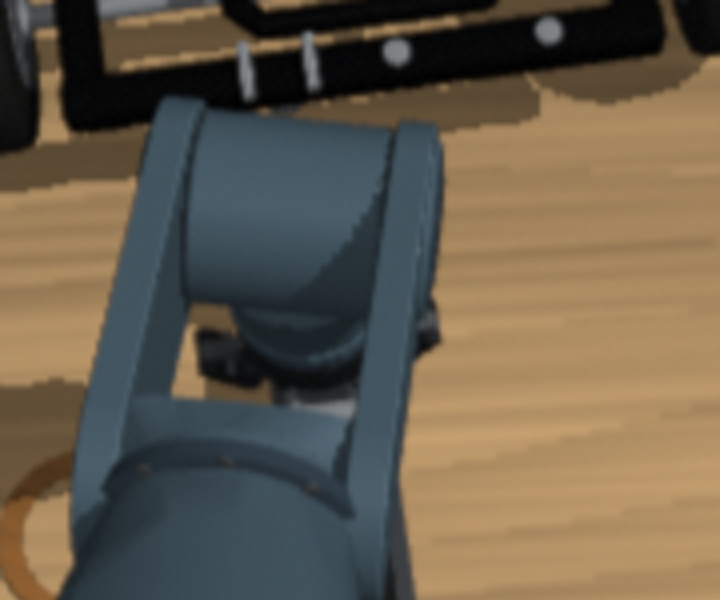

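Run:
```python
from h import *
c=cams.camera("scene");t=cams.camera("top")
uv=lambda u,v:np.array([200+(u+.5)/4-.5,190+(v+.5)/4-.5])
for z in(.096,.098):print(onz(uv(500,303),c,z))
print("pred saddle px",pix((.6004,.0433,.0963),c),uv(500,303))
for s in(-19,19): print("rib pred px scene/top, pad .700,.053", [ (pix(np.array([.700,.053,.130])+np.array([-.089,.996,0])*s/1000,k)) for k in (c,t)])
print("obs scene",uv(375,360),uv(446,391))
print("obs top",np.array([220+247.5/4-.4,130+72/4-.4]),np.array([220+311/4-.4,130+62/4-.4]))
# post top, tip corners
print("post top centre pred",pix((.5207,.0363,.143),c),uv(560,140))
```

```text
[0.60312217 0.04521398 0.096     ]
[0.60537598 0.04648094 0.098     ]
pred saddle px [324.46838747 264.23032111] [324.625 265.375]
rib pred px scene/top, pad .700,.053 [array([292.11462905, 277.49991135]), array([297.02170077, 144.6073343 ])]
rib pred px scene/top, pad .700,.053 [array([311.18341012, 283.33177456]), array([280.82944737, 146.80878526])]
obs scene [293.375 279.625] [311.125 287.375]
obs top [281.475 147.6  ] [297.35 145.1 ]
post top centre pred [340.94344363 224.69258634] [339.625 224.625]
```

```bash
python3 -m handwheel '[{"offset":[0,0,0.012],"spin":0,"grip":0.2},{"offset":[0,0,0.0225],"spin":0,"grip":0.2},{"offset":[-0.01,0,0.0225],"spin":0,"grip":0.2},{"offset":[-0.03,0,0.0225],"spin":0,"grip":0.2},{"offset":[-0.05,0.0005,0.0225],"spin":0,"grip":0.2},{"offset":[-0.07,0.001,0.0225],"spin":0,"grip":0.2},{"offset":[-0.09,0.001,0.0225],"spin":0,"grip":0.2},{"offset":[-0.1,0.001,0.0225],"spin":0,"grip":0.2},{"offset":[-0.1,0.001,0.0225],"spin":0,"grip":0.2}]';python3 - <<'E'
from h import *
s=shot('d')
plan(.620,.046,.246,95.1)
c=s["scene"]
cv2.imwrite("pics/dz_scene.png",cv2.resize(c["color"][190:340,200:390,::-1],None,fx=4,fy=4,interpolation=cv2.INTER_CUBIC))
E
```

```text
time_s: 8.28
eef_pos: [0.6209, 0.0472, 0.2519]
eef_rot: [-0.0, -0.044, 0.999, -0.0]
wrist_force: [0.2, 0.1, -9.4]
opening: 0.347
t 8.375 pos [0.6198 0.0472 0.2517] jaw 95.08 tilt [-0.002  0.    -1.   ] F [-0.2  0.2 -8.9] open 0.344
offset [-0.0001 -0.0012  0.0057] spin -0.02
```

View pics/dz_scene.png

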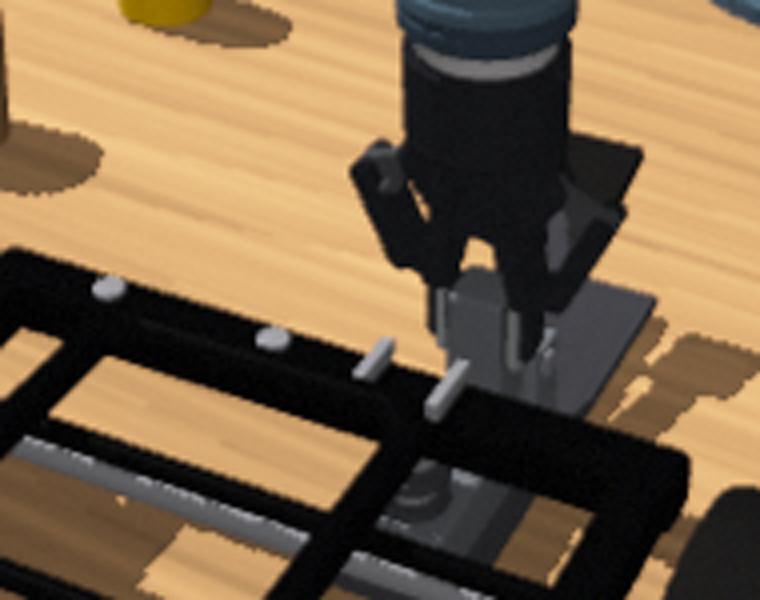

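```bash
python3 -m handwheel '[{"offset":[0,0,0.003],"spin":0,"grip":0.2},{"offset":[0,0,0.006],"spin":0,"grip":0.2},{"offset":[0,0,0.0065],"spin":0,"grip":0.2}]';python3 - <<'E'
from h import *
s=shot('e')
plan(.620,.046,.246,95.1)
c=s["scene"];o=ctrl.get_obs()["eef_pos"]
cv2.imwrite("pics/ez_scene.png",cv2.resize(c["color"][270:340,260:360,::-1],None,fx=8,fy=8,interpolation=cv2.INTER_CUBIC))
f=lambda p:((p-np.array([260,270])+.5)*8-.5).round()
sd=np.array([o[0]+.081*.9962,o[1]+.081*.0875,.068])
print("saddle pred",sd,pix(sd,c),f(pix(sd,c)),"pad pred",f(pix((.7,.053,.08),c)))
for t in("saddle_top","lift_pad"):
  for l in landmark_of(c,t)[:2]:print(t,np.round(l["uv"],1),l["confidence"],f(np.array(l["uv"])))
E
```

```text
time_s: 8.75
eef_pos: [0.6202, 0.0472, 0.2463]
eef_rot: [0.0, -0.044, 0.999, -0.0]
wrist_force: [-5.7, 0.7, 1.7]
opening: 0.34
t 8.85 pos [0.6203 0.0472 0.2463] jaw 95.08 tilt [ 0. -0. -1.] F [-5.2  0.  -0. ] open 0.344
offset [ 0.0004 -0.0011  0.0003] spin -0.02
saddle pred [0.70097404 0.05424999 0.068     ] [302.55004511 306.77368626] [344. 298.] pad pred [341. 255.]
saddle_top [299.3 302.3] 0.56 [318. 262.]
saddle_top [299.2 305.6] 0.46 [317. 288.]
lift_pad [302.4 304.2] 0.56 [343. 277.]
```

View pics/ez_scene.png

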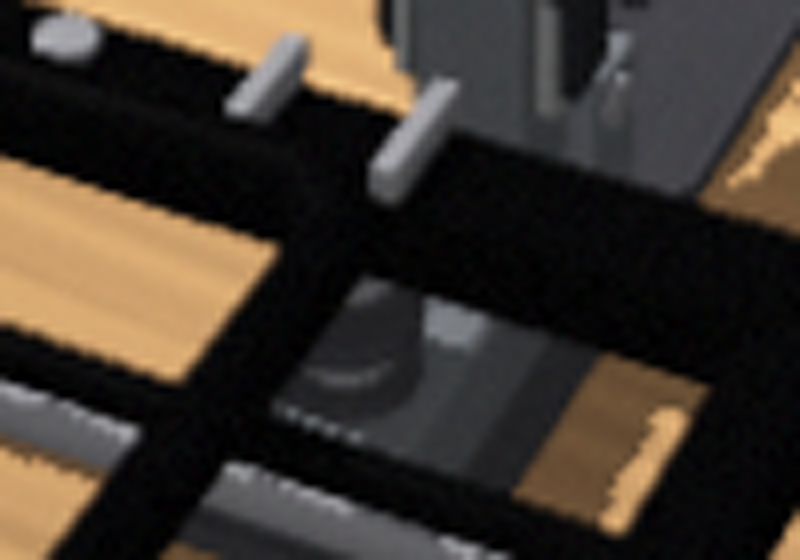

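```bash
python3 -m handwheel '[{"offset":[0,0,0.0055],"spin":0,"grip":0.5},{"offset":[0,0,0.0055],"spin":0,"grip":1},{"offset":[0,0,0.0055],"spin":0,"grip":1},{"offset":[0,0,0.0055],"spin":0,"grip":1},{"offset":[0,0,-0.01],"spin":0,"grip":1},{"offset":[0,0,-0.05],"spin":0,"grip":1},{"offset":[0,0,-0.08],"spin":0,"grip":1},{"offset":[0.05,0,-0.08],"spin":0,"grip":0.5},{"offset":[0.1,0,-0.08],"spin":0,"grip":0},{"offset":[0.132,0,-0.08],"spin":0,"grip":0},{"offset":[0.132,0,-0.08],"spin":0,"grip":0},{"offset":[0.132,0,-0.08],"spin":0,"grip":0}]';python3 - <<'E'
from h import *
s=shot('f')
plan(.490,.036,.28,95.1)
E
```

```text
time_s: 10.45
eef_pos: [0.4898, 0.0353, 0.327]
eef_rot: [0.001, -0.044, 0.999, -0.0]
wrist_force: [0.4, -0.5, -0.2]
opening: 0.002
t 10.55 pos [0.49   0.0354 0.3264] jaw 95.08 tilt [ 0.002 -0.    -1.   ] F [ 0.3 -0.7  0.5] open -0.003
offset [-0.      0.0007  0.0464] spin -0.02
```

View pics/f_scene.png

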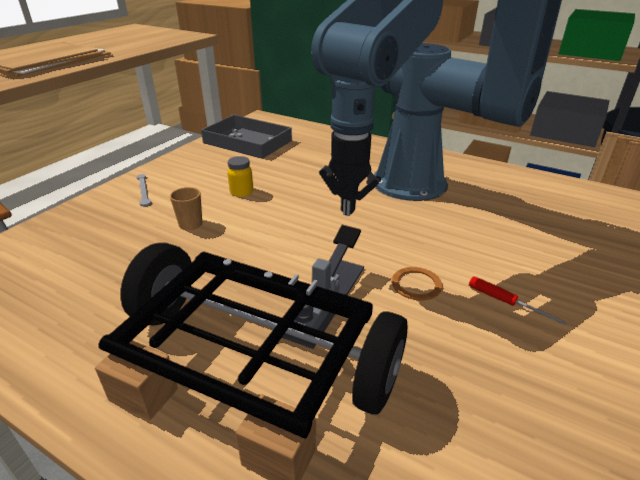

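The jack stands under the pad with its post top at about (321,265). The shut fingers at (347,212) are above the treadle at (347,237). Next I'll check the jack's pose without the gripper in the way.

Run:
```python
from h import *
c=cams.camera("scene")
cv2.imwrite("pics/gz.png",cv2.resize(c["color"][215:345,270:400,::-1],None,fx=4.6,fy=4.6,interpolation=cv2.INTER_CUBIC))
f=lambda p:((np.array(p)-np.array([270,215])+.5)*4.6-.5).round()
for t,z in(("treadle_top",.102),("jack_grip",.09),("saddle_top",.068)):
  for l in landmark_of(c,t)[:1]:print(t,np.round(l["uv"],1),round(l["confidence"],2),np.round(onz(l["uv"],c,z),4),f(l["uv"]))
g=np.array([.6213,.0473,0]);d=np.array([.9962,.0875,0])
print("pred treadle",f(pix(g-.131*d+[0,0,.102],c)),"post top",f(pix(g+[0,0,.115],c)),"saddle",f(pix(g+.08*d+[0,0,.068],c)))
```

```text
treadle_top [346.1 231.7] 0.73 [0.4828 0.0301 0.102 ] [352.  79.]
jack_grip [321.6 270.4] 0.58 [0.6134 0.0443 0.09  ] [239. 257.]
saddle_top [300.  307.1] 0.6 [0.7041 0.0506 0.068 ] [140. 425.]
pred treadle [355.  90.] post top [236. 222.] saddle [152. 424.]
```

View pics/gz.png

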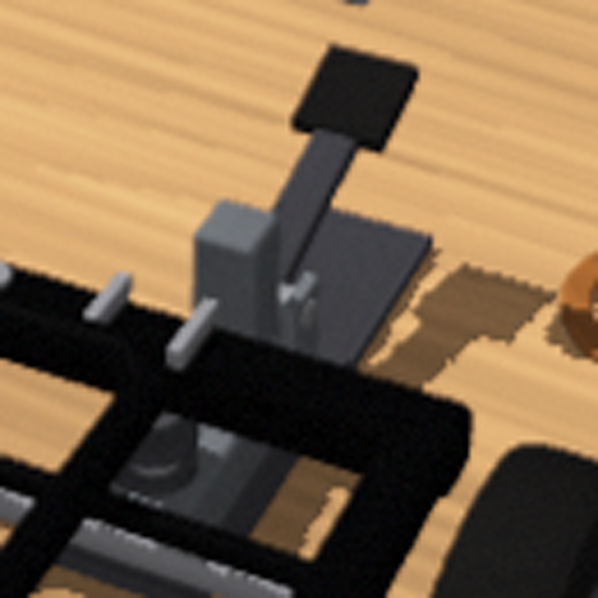

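```bash
python3 -m handwheel '[{"offset":[0,0,0.035],"spin":0,"grip":0},{"offset":[0.001,0,0.048],"spin":0,"grip":0},{"offset":[0.004,0,0.06],"spin":0,"grip":0},{"offset":[0.006,0,0.072],"spin":0,"grip":0},{"offset":[0.008,0,0.084],"spin":0,"grip":0},{"offset":[0.007,0,0.096],"spin":0,"grip":0},{"offset":[0.006,0,0.105],"spin":0,"grip":0},{"offset":[0.005,0,0.11],"spin":0,"grip":0},{"offset":[0.005,0,0.112],"spin":0,"grip":0},{"offset":[0.005,0,0.112],"spin":0,"grip":0}]';python3 - <<'E'
from h import *
c=cams.camera("scene")
plan(.485,.036,.214,95.1)
cv2.imwrite("pics/hz.png",cv2.resize(c["color"][195:345,270:400,::-1],None,fx=4,fy=4,interpolation=cv2.INTER_CUBIC))
E
```

```text
time_s: 12.0
eef_pos: [0.4834, 0.035, 0.2137]
eef_rot: [-0.001, -0.044, 0.999, -0.0]
wrist_force: [-7.2, -0.4, 9.1]
opening: -0.004
t 12.05 pos [0.4834 0.035  0.2137] jaw 95.09 tilt [-0.002 -0.    -1.   ] F [-6.6 -0.1  8.7] open 0.002
offset [-0.0017  0.0009 -0.0003] spin -0.01
```

View pics/hz.png

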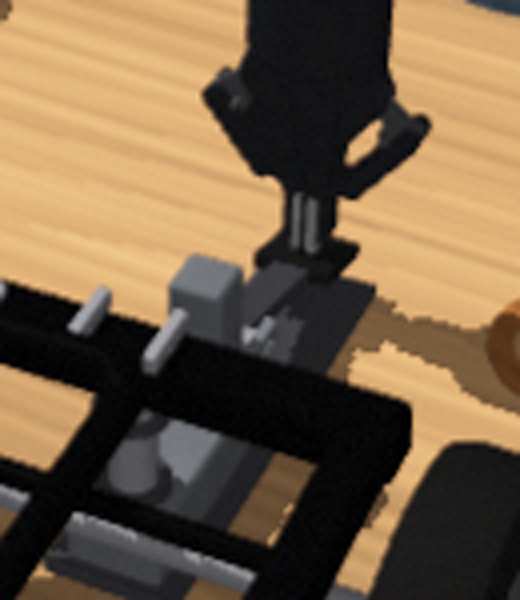

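```bash
python3 -m handwheel '[{"offset":[-0.001,0,0.0015],"spin":0,"grip":0},{"offset":[-0.001,0,0.003],"spin":0,"grip":0},{"offset":[-0.001,0,0.003],"spin":0,"grip":0}]';python3 -c "
from h import *
s=shot('i');plan(.485,.036,.214,95.1)"
```

```text
time_s: 12.42
eef_pos: [0.4841, 0.0351, 0.2113]
eef_rot: [-0.002, -0.045, 0.999, -0.0]
wrist_force: [-12.0, -1.1, 19.3]
opening: -0.0
t 12.525 pos [0.4841 0.0351 0.2113] jaw 95.11 tilt [-0.003 -0.    -1.   ] F [-11.   -0.3  17.4] open 0.004
offset [-0.001   0.0009 -0.0027] spin 0.01
```

View pics/i_scene.png

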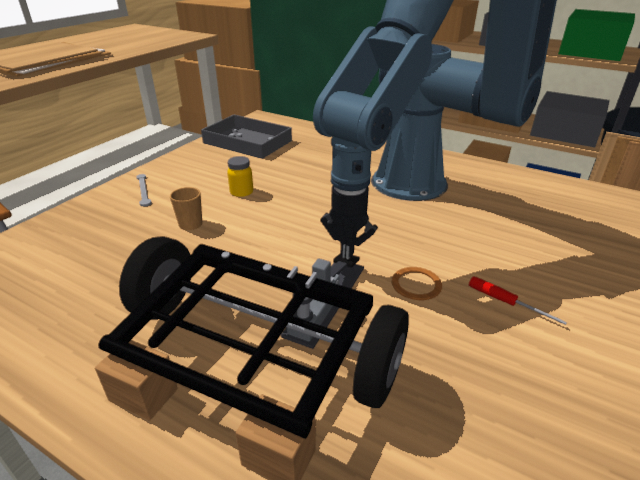

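The ribs have risen to about (292,271) from about 280, so the cart is lifted, and the handle is at its stop at 17 N. Now I'll let it up smoothly along the same arc.

```bash
python3 -m handwheel '[{"offset":[0.002,0,-0.008],"spin":0,"grip":0},{"offset":[0.003,0,-0.02],"spin":0,"grip":0},{"offset":[0.003,0,-0.032],"spin":0,"grip":0},{"offset":[0.002,0,-0.044],"spin":0,"grip":0},{"offset":[0,0,-0.056],"spin":0,"grip":0},{"offset":[-0.003,0,-0.068],"spin":0,"grip":0},{"offset":[-0.004,0,-0.085],"spin":0,"grip":0},{"offset":[-0.004,0,-0.1],"spin":0,"grip":0},{"offset":[-0.004,0,-0.1],"spin":0,"grip":0},{"offset":[-0.004,0,-0.1],"spin":0,"grip":0}]';python3 - <<'E'
from h import *
c=cams.camera("scene")
plan(.485,.036,.214,95.1)
cv2.imwrite("pics/jz.png",cv2.resize(c["color"][215:345,270:400,::-1],None,fx=4.6,fy=4.6,interpolation=cv2.INTER_CUBIC))
E
```

```text
time_s: 13.78
eef_pos: [0.4886, 0.0355, 0.3104]
eef_rot: [-0.0, -0.044, 0.999, 0.0]
wrist_force: [0.8, -0.1, -0.2]
opening: 0.0
t 13.825 pos [0.4885 0.0355 0.3102] jaw 95.07 tilt [-0.001  0.    -1.   ] F [ 0.2  0.6 -1.1] open -0.0
offset [0.0034 0.0008 0.0962] spin -0.03
```

View pics/jz.png

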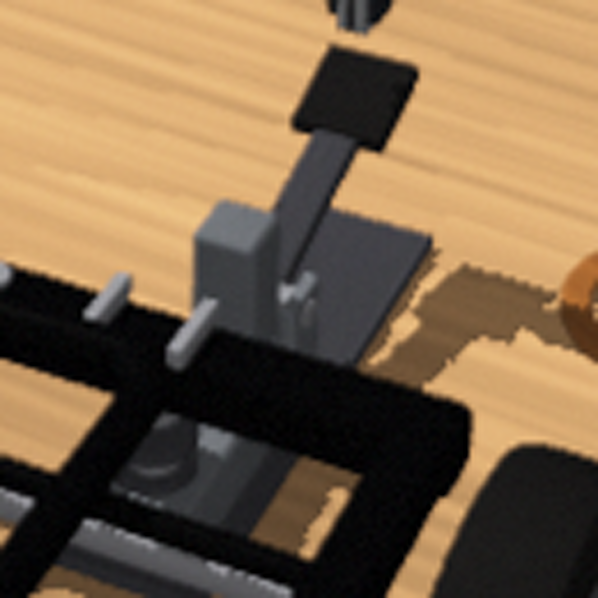

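The handle is up, the cart is down and the jack hasn't moved: the post top and ribs are at the same pixels as before. Now the second stroke.

```bash
python3 -m handwheel '[{"offset":[0,0,0.02],"spin":0,"grip":0},{"offset":[0.001,0,0.034],"spin":0,"grip":0},{"offset":[0.004,0,0.046],"spin":0,"grip":0},{"offset":[0.006,0,0.058],"spin":0,"grip":0},{"offset":[0.007,0,0.07],"spin":0,"grip":0},{"offset":[0.007,0,0.082],"spin":0,"grip":0},{"offset":[0.005,0,0.091],"spin":0,"grip":0},{"offset":[0.004,0,0.097],"spin":0,"grip":0},{"offset":[0.004,0,0.0995],"spin":0,"grip":0},{"offset":[0.004,0,0.0995],"spin":0,"grip":0},{"offset":[0.004,0,0.0995],"spin":0,"grip":0},{"offset":[0.004,0,0.0995],"spin":0,"grip":0}]';python3 - <<'E'
from h import *
c=cams.camera("scene")
plan(.485,.036,.214,95.1)
cv2.imwrite("pics/kz.png",cv2.resize(c["color"][195:345,270:400,::-1],None,fx=4,fy=4,interpolation=cv2.INTER_CUBIC))
E
```

```text
time_s: 15.32
eef_pos: [0.4839, 0.0351, 0.2114]
eef_rot: [-0.002, -0.045, 0.999, -0.0]
wrist_force: [-10.7, -0.7, 16.8]
opening: 0.0
t 15.375 pos [0.4839 0.0351 0.2114] jaw 95.11 tilt [-0.004 -0.    -1.   ] F [-10.3  -0.9  16.8] open -0.001
offset [-0.0012  0.0008 -0.0026] spin 0.01
```

View pics/kz.png

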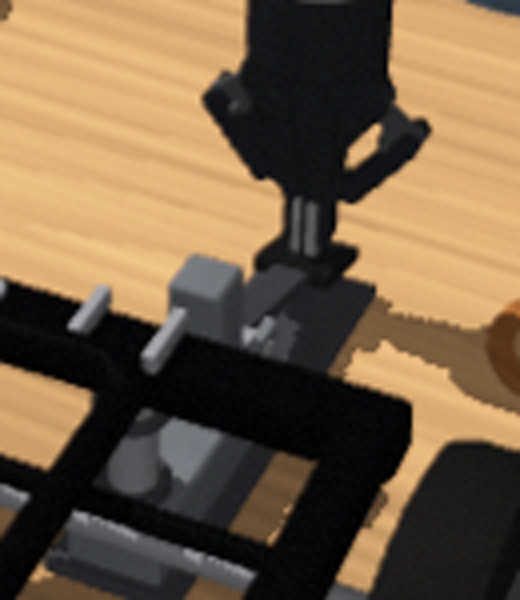

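The second stroke shows the same state as the first: ribs raised to (90,310) in the crop, the post still at (205,270), the handle at its stop and about 17 N of push. I'm handing in.

```bash
python3 -c "
from bench import ctrl
print(ctrl.hand_in())"
```

```text
the job is handed in; nothing more can be done
None
```

The jack is set flat under the lift pad, and I handed the job in at about 15.4 s with the handle held fully down and the cart raised. No verdict was reported.

- **What I did:** I gripped the jack by its post, carried it in front of the rail, slid it in with about 5 mm of clearance under it, and set it down. Then I did one full stroke down, let the handle all the way up, and pushed it down again.
- **Saddle position:** it came out about 2 mm from the pad's axis, worked out from the arm's pose and the pictures. The two cameras differed by a few millimetres. The trained networks were off by about 10 mm in a few views where the arm or the rail hid the part, so I went by the arm's pose and the pixels instead.
- **First stroke and release:** the ribs rose about 8 pixels, roughly 17 mm of lift. After the release the cart, handle and jack were back at the same pixels as before.
- **At hand-in:** the handle was on its stop with about 17 N of downward push, and the ribs and post were where the first stroke had left them. The fingers touched only the treadle, well clear of the cart.
- **Bystanders:** the ring, cup, screwdriver and tub looked unmoved in the picture taken during the first stroke. I did not measure them again after the second.

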